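Close the battery bay of a field data logger

ROBOT

A 6-joint arm with a two-finger parallel gripper is mounted at the origin on the work surface. World frame = base frame: x ahead of the robot, y to its left, z up, the work surface at z = 0. Lengths are in m, angles in degrees, forces in N, time in s.
With the tool pointing down it reaches from about 0.325 to 0.775 m from the base axis. Payload 5.5 kg.
Tool frame: the origin (TCP) lies midway between the tips of the shut fingers; the grasp point (between the pads) lies 19 mm behind it; z points along the fingers, y is the line along which they close (so a half turn about z gives the same grasp; the last joint's range is limited). The gripper opens to 85 mm and grips with 20 to 120 N. Pads are 22 mm wide; open, the fingers measure 114 mm over their backs; the gripper's body (76 mm by 85 mm) begins 54 mm behind the grasp point. The pads swing forward as they close: fully open they stand 13 mm farther back than shut.
Start: joints at [-76.186, 5.22, 70.514, -0, 104.267, -3.249], TCP at [0.176, -0.574, 0.231] pointing down, gripper open.
Joint ranges: [-164.24, 164.24], [-49.07, 125.15], [9.68, 141.18], [-86.29, 266.29], [3.28, 154.24], [-151.56, 151.56]. Speed limits (degrees/s): [147.25, 147.25, 172.46, 180, 180, 180].

INTERFACE

Orientations are given as [roll, pitch, yaw] about the fixed x, y, z axes, in that order (R = Rz(yaw) Ry(pitch) Rx(roll)).
In Python, from station import r gives the robot as it stands. Calls block until the motion is done:
- r.reach(position, orientation): joint-space move of the TCP to a pose.
- r.move_linear(position, attitude=None, speed=0.15, threshold=None): straight line of the TCP; attitude=None keeps the orientation; speed is the mean speed in m/s. With threshold (N) it stops when the force on the tool has changed by that much, and returns True; else False.
- r.move_joints(angles): joint-space move.
- r.gripper_open() and r.grasp(grasp_force=None): open the fingers fully, or close them until they stop; grasp_force is the grip in N (None keeps the last).
- r.sleep(seconds).
- r.solve_ik(position, orientation): joint angles nearest the present ones, or None.
- r.state(): the state.
- r.snapshot(name): name is "side" or "top"; returns a dict with "color" (480x640x3 uint8, red, green, blue), "mtx" (3x3 intrinsics, pixels), "position" and "rotation" of the camera in the world. Camera axes: x right, y down, z forward; pixel columns grow to the right and rows downward; lengths in m; the calibration is good to about 2 mm. A picture is of the moment at which its call begins. There is no depth.
A pose or a line that the arm cannot do raises r.Unreachable and nothing moves.
- r.finish_job(): hands the job in; it is judged then, once.
Trained networks look in the newest picture that a camera, given by its name, has taken for a name from the list of things; names that differ only in an ending like _2 or _b are one class to them, and where a whole thing is asked for, a point or a joint stands for the part that bears it (a point fixed in the world has none). Each returns a list of dicts, best first, with "confidence" (0 to 1); they miss things now and then, are a little off and sometimes report something else, mostly with a low value. They report only what shows in the picture. A call takes as long as a camera call. They do not tell look-alikes from the thing itself.
- r.find_in(camera, name): "xyz" ([x, y, z] in m, in the coordinates of the camera as it stood for that picture, good to about 4 mm: the middle of the surface that is visible of it).
The state is a dict: "t": time; "q": joint angles; "dq": joint speeds; "joint_efforts": joint torques, N m; "ee_pos": TCP position; "orientation": TCP orientation; "contact_force": force on the tool from outside, world axes, zero at the start; "torque": the same for the moment, N m; "grip_width": opening from 0.0 (shut) to 1.0 (fully open); "grasp_force": force on a finger pad.
Only numpy, scipy, OpenCV 4.12 (cv2) and the standard library are available. Lean on these libraries where they do the work, as an engineer would, in place of code of your own. Each camera call takes 0.05 s, during which the arm holds its last target. There are 200 camera calls.

TASK

The battery cover of the data logger is lying on the desk. Pick it up, lay it in the open end of the logger's channel with its springy tab trailing, and slide it gently along the rails until the tab clicks down past the ledge and the cover sits fully home, then let go of it. Do not force it, and leave the other things on the desk where they are.

Things in the scene. Friction and masses are not known exactly. Their poses are not given: they have to be found in the camera images.
- logger: Grey plastic data logger lying face down, fixed, in a steel cradle (plate 216 x 140 x 8 mm); case x -82 to 100 mm, 122 mm wide with cradle cheeks, flat top 58 mm above the desk. Origin on the desk under the middle of the cover's home place; x = direction in which the cover slides home, z up. Its battery bay with three cells is open upward; the channel for the cover runs along x over it.
- home (a point): On the channel's floor, 48 mm above the desk: where the middle of the cover's underside lies when fully home, front edge against the stop wall, which is 40 mm ahead in x. The channel is 10 mm deep, open at its rear end (82 mm behind this point) and floored by a runway along each side. Axes as the logger's.
- rails (a point): Mouth of the rails, on the channel floor's middle line, 26 mm behind home. From here to the stop the cover's flanges run in grooves 69 mm wide and 5.5 mm high under lips (58 mm opening between lips). In the 14 mm behind the mouth, flared cheeks narrow the channel from 77 to 69 mm; behind it is open above and 87 mm wide. A cover laid with its middle 70 mm behind home is just short of the mouth.
- ledge (a point): Top of the ledge, 40 mm behind home: a cross bar on the channel's floor, 24 mm long across, 2 mm thick, 5 mm high, past which the barb of the tab clicks. Axes as the logger's.
- cover_mid (a point): Grey plastic battery cover, loose, 70 to 120 g, 80 mm long (x -40 to 40); the point is the middle of its plate, 5 mm above its underside; x = towards its front edge, opposite to the tab; z up. Side flanges, 66 mm wide overall, 4 mm thick (noses narrow to 59 mm in front), run in the grooves; crown 54 mm wide, top 10 mm above the underside. Once clicked it can still shift back 1.5 mm.
- cover_ridge (a point): Middle of the finger ridge in the middle of the cover: an upright bar 10 mm thick along the cover's x, 40 mm long across, 14 mm high; this point is 17 mm above the cover's underside, the ridge's top 24 mm. It can be pinched from above across its thickness or its length. Axes as the cover's.
- tab (a joint): Flexing (rad) of the cover's springy tab: a tongue, 16 mm wide, slotted into the cover's middle, its free end 5 mm past the rear edge, a barb below. 0 relaxed, 0.1 to 0.2 riding over the ledge, snaps to 0 past it. The barb meets the ledge 10 mm before home and drops behind it 1.5 mm before the stop; this takes a push of 6 to 20 N along the rails. Ramming home with over 45 N would break it.
- glass: Drinking glass, 72 mm wide, 85 mm high, origin under its middle. To be left alone.
- flask: Aluminium drinking flask, 66 mm wide, 190 mm high, origin under its middle. To be left alone.
- box: Open blue plastic box 110 x 150 x 55 mm, origin under its middle. To be left alone.
- driver: Screwdriver lying on the desk, handle to its -x. To be left alone.
Things that resemble listed ones, but are neither listed nor needed, are in the scene too. What is shaped like the part that bears cover_mid but purple is not meant.

How it is judged (in metres and radians):
On the way:
1. the cover lies flat in the channel with its front edge entered under the rails, still well short of home (x of cover_mid in the frame of logger between -0.06 and -0.015 m and z of cover_mid in the frame of logger between 0.051 and 0.056 m and y of cover_mid in the frame of logger between -0.004 and 0.004 m), for 0.1 s.
At the end, for the whole second after the job is handed in: The cover is home in the logger: its middle within 3 mm of the home place along the rails (front edge at the stop), within 3 mm across and 2.5 mm in height, flat within 3 degrees, its tab relaxed (below 0.08 rad) behind the ledge, and the robot has let go (x of cover_mid in the frame of logger between -0.003 and 0.002 m and y of cover_mid in the frame of logger between -0.003 and 0.003 m and z of cover_mid in the frame of logger between 0.0505 and 0.0555 m and angle between the z axis of cover_mid and the z axis of logger, either way round below 0.05 rad and value of joint tab below 0.08 rad); the robot touches nothing.
It fails at once if the cover is rammed home: pressed on the logger, ledge or stop, in the last 20 mm before home, with more than 45 N (contact force between cover and logger above 45 N and x of cover_mid in the frame of logger above -0.02 m).
It fails at once if the drinking glass is knocked or moved by more than 20 mm (distance of glass from where it was at the start of the episode above 0.02 m).
It fails at once if the flask is knocked or moved by more than 20 mm (distance of flask from where it was at the start of the episode above 0.02 m).
It fails at once if the blue box is knocked or moved by more than 20 mm (distance of box from where it was at the start of the episode above 0.02 m).
It fails at once if the screwdriver is knocked or moved by more than 20 mm (distance of driver from where it was at the start of the episode above 0.02 m).
It also fails if it takes over 58 s, if anything falls off the work surface, if the arm or the gripper's body presses on something with over 40 N, if the wrist force passes 120 N, or if a joint passes its speed limit or range.

## Working session

There is one attempt and no reset: what is moved stays moved. The work goes in short steps, each a Python script; the robot and the scene stay as the last script left them, time stands still between calls to the robot, and variables do not carry over. Pictures are saved under pics/ and viewed, at most 10 in all, crops included, and the job is handed in when it is done.

```bash
mkdir -p pics; ls; cat > h.py <<'E'
from station import r
import numpy as np, cv2
def snap(cam,fn=None):
    s=r.snapshot(cam)
    if fn: cv2.imwrite('pics/'+fn,s["color"][:,:,::-1])
    return s
def find(cam,s,name):
    out=[]
    for d in r.find_in(cam,name):
        p=np.array(d["xyz"]); w=np.array(s["rotation"])@p+np.array(s["position"]); u=np.array(s["mtx"])@p
        out.append((name,round(d["confidence"],2),w.round(4).tolist(),(u[:2]/u[2]).round(0).tolist()))
    return out
def ray(s,uv,z):
    d=np.array(s["rotation"])@np.linalg.inv(s["mtx"])@np.array([uv[0],uv[1],1.])
    p=np.array(s["position"]); return p+d*(z-p[2])/d[2]
def proj(s,w):
    p=np.array(s["mtx"])@np.array(s["rotation"]).T@(np.array(w)-s["position"]); return p[:2]/p[2]
E
python3 - <<'E'
from h import *
for c in("top","side"):
    s=snap(c,c+"0.png"); print(c,s["position"],np.array(s["rotation"]).round(3).tolist(),s["mtx"])
    for n in("logger","cover_mid","cover_ridge","rails","ledge","home","glass","flask","box","driver"):
        try:
            for l in find(c,s,n): print(*l)
        except Exception as e: print(n,e)
print(r.state())
E
```

```text
pics
top [ 0.37558269 -0.00992325  1.13988024] [-168.335, 0.066, -95.254] [[471.20295151   0.         318.44787331]
 [  0.         471.20295151 236.3430174 ]
 [  0.           0.           1.        ]]
logger 0.6 [-76.3797, -76.7652, -75.6154] [246.0, 267.0]
cover_mid 0.95 [-107.9859, -108.3714, -107.2216] [317.0, 261.0]
cover_mid 0.94 [-115.5305, -115.916, -114.7662] [344.0, 322.0]
cover_mid 0.86 [-131.0437, -131.4292, -130.2794] [374.0, 274.0]
cover_mid 0.84 [-136.1344, -136.5199, -135.3701] [380.0, 220.0]
cover_mid 0.83 [-153.5966, -153.9821, -152.8323] [435.0, 303.0]
cover_ridge 0.92 [-153.172, -153.5575, -152.4077] [434.0, 301.0]
cover_ridge 0.89 [-107.9145, -108.3, -107.1502] [317.0, 261.0]
cover_ridge 0.86 [-135.0184, -135.4039, -134.2541] [379.0, 220.0]
cover_ridge 0.85 [-115.9615, -116.347, -115.1972] [344.0, 320.0]
cover_ridge 0.71 [-131.2176, -131.6031, -130.4533] [376.0, 274.0]
rails 0.85 [-75.9319, -76.3174, -75.1676] [246.0, 269.0]
ledge 0.66 [-75.8809, -76.2664, -75.1166] [246.0, 269.0]
glass 0.91 [-97.9441, -98.3296, -97.1798] [289.0, 163.0]
flask 0.75 [-28.7572, -29.1
[... 1682 characters left out ...]
.0856] [420.0, 173.0]
{'t': 1.1, 'q': array([-7.61886099e+01,  5.21891729e+00,  7.05137832e+01,  1.79939543e-04,
        1.04267127e+02, -3.24859554e+00]), 'dq': array([-0.0951528 , -0.02675984,  0.006291  ,  0.0386159 ,  0.01209848,
        0.08386373]), 'joint_efforts': array([-1.13838229e-03, -4.58479786e+01, -4.18099236e+01, -1.17774457e-04,
        9.23324806e-04, -7.20731549e-06]), 'ee_pos': array([ 0.17602655, -0.57361047,  0.23128414]), 'orientation': array([ 1.79999817e+02, -1.64305550e-04,  1.70600300e+01]), 'contact_force': array([-0.35150985, -0.49627831, -0.33866141]), 'torque': array([-0.00248352,  0.01753759,  0.0598585 ]), 'grasp_force': 0.0, 'grip_width': 0.9962697674299748}
```

Rotation is rpy in degrees; fix the helper, view both pictures.

```bash
sed -i 's/^    s=r.snapshot(cam)/    s=r.snapshot(cam); s["rotation"]=Rotation.from_euler("xyz",s["rotation"],degrees=True).as_matrix()/; s/^import numpy/from scipy.spatial.transform import Rotation\nimport numpy/' h.py
python3 - <<'E'
from h import *
for c in("top","side"):
    s=snap(c)
    for n in("logger","cover_mid","rails","glass","flask","box","driver"):
        for l in find(c,s,n): print(*l)
E
```

```text
logger 0.69 [0.5428, 0.1491, 0.0431] [245.0, 267.0]
cover_mid 0.95 [0.6349, -0.1834, 0.0057] [379.0, 221.0]
cover_mid 0.94 [0.4241, -0.2897, 0.0104] [434.0, 302.0]
cover_mid 0.82 [0.5491, -0.0186, 0.0054] [316.0, 261.0]
cover_mid 0.77 [0.5048, -0.1606, 0.0059] [376.0, 273.0]
cover_mid 0.61 [0.3992, -0.0679, 0.0062] [342.0, 321.0]
rails 0.76 [0.5395, 0.1478, 0.0464] [245.0, 269.0]
glass 0.72 [0.7916, 0.0277, 0.0411] [288.0, 163.0]
flask 0.78 [0.6623, 0.3902, 0.1231] [128.0, 219.0]
box 0.8 [0.6205, -0.4295, -0.0007] [478.0, 218.0]
driver 0.59 [0.4081, -0.4064, 0.0186] [485.0, 304.0]
logger 0.59 [0.5428, 0.1836, 0.0474] [318.0, 290.0]
cover_mid 0.9 [0.6423, -0.1762, 0.0111] [322.0, 204.0]
cover_mid 0.8 [0.3981, -0.0636, 0.0085] [402.0, 246.0]
cover_mid 0.68 [0.5474, -0.0093, 0.0101] [339.0, 248.0]
cover_mid 0.65 [0.5399, 0.1819, 0.0466] [319.0, 290.0]
cover_mid 0.56 [0.5065, -0.1476, 0.0117] [368.0, 218.0]
rails 0.69 [0.5433, 0.1833, 0.0425] [317.0, 291.0]
rails 0.65 [0.5052, -0.1493, 0.0106] [368.0, 218.0]
glass 0.69 [0.7789, 0.0419, 0.0554] [244.0, 229.0]
flask 0.6 [0.6664, 0.4219, 0.1076] [217.0, 338.0]
box 0.84 [0.6172, -0.433, 0.0288] [355.0, 153.0]
driver 0.71 [0.4067, -0.4028, 0.0137] [421.0, 174.0]
```

View pics/top0.png

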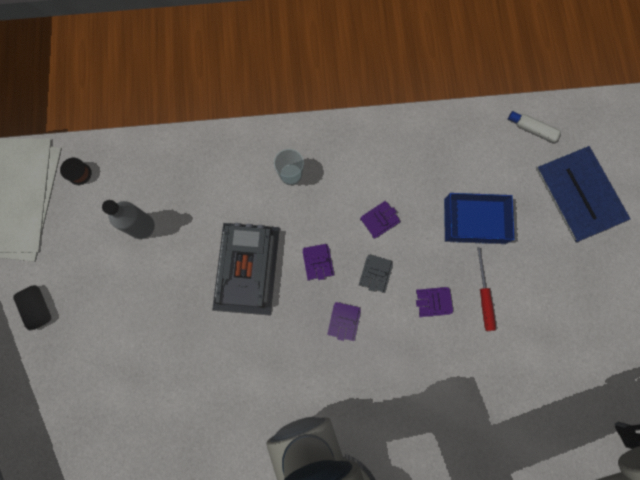

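View pics/side0.png

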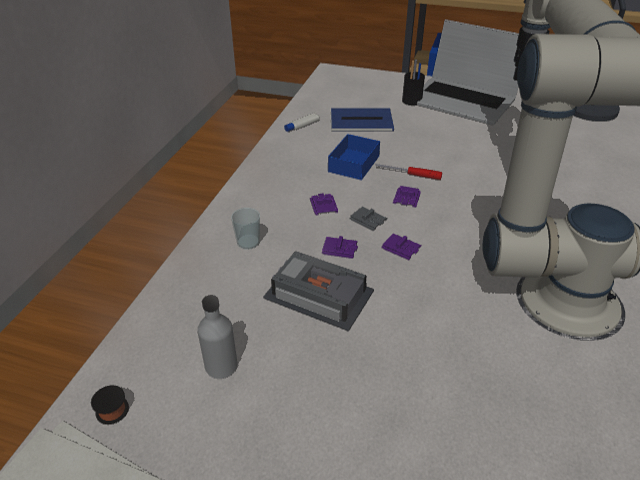

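The candidates in the top picture are purple covers at (318,262), (380,219), (344,321) and (435,302), and one grey cover at (376,273). I choose the grey one. The logger is at (246,268), with its long axis roughly along image vertical. Next I'll take one crop of both to check the choice and the directions.

```bash
python3 - <<'E'
import cv2,numpy as np
t=cv2.imread('pics/top0.png')
a=cv2.resize(t[215:320,205:290],None,fx=5.6,fy=5.6,interpolation=cv2.INTER_CUBIC)[:588]
b=cv2.resize(t[250:296,352:400],None,fx=6.5,fy=6.5,interpolation=cv2.INTER_CUBIC)
o=np.zeros((588,a.shape[1]+b.shape[1]+5,3),np.uint8);o[:,:a.shape[1]]=a;o[:b.shape[0],a.shape[1]+5:]=b
s=cv2.imread('pics/side0.png')[200:236,344:392]
s=cv2.resize(s,None,fx=6.5,fy=6.5,interpolation=cv2.INTER_CUBIC);o[305:305+s.shape[0],a.shape[1]+5:a.shape[1]+5+s.shape[1]]=s
o=np.clip(o.astype(float)*1.6,0,255).astype(np.uint8)
cv2.imwrite('pics/crop.png',o);print(o.shape)
E
```

```text
(588, 793, 3)
```

View pics/crop.png

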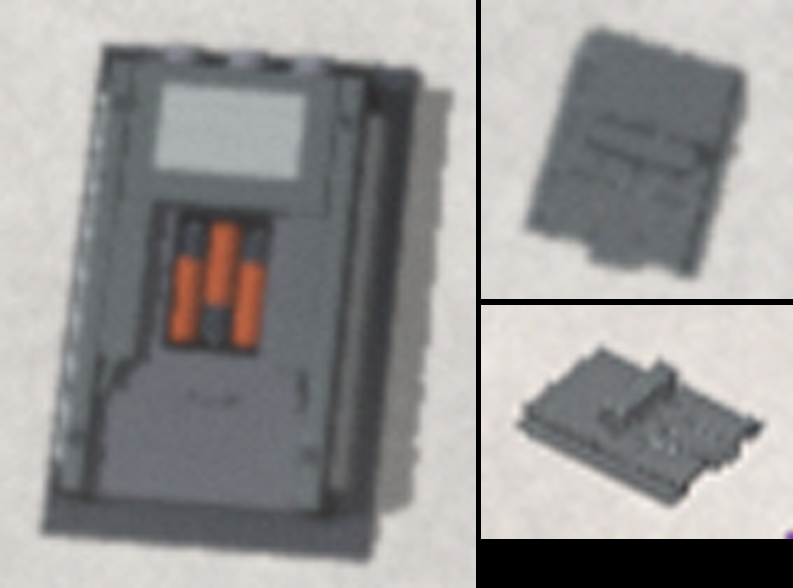

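The crop shows the grey cover with its ridge. Its tab is at the lower end, so its front points up the image and slightly right. The logger's open ramp end is at the bottom and the label/stop end at the top, so sliding home is up the image. Next I'll fit poses from the corners and check them with an overlay.

```bash
cat > fit.py <<'E'
from h import *
from scipy.optimize import least_squares
s=snap("top");s2=snap("side")
L=lambda u,v:(205+(u+.5)/5.6-.5,215+(v+.5)/5.6-.5)
C=lambda u,v:(352+(u-481+.5)/6.5-.5,250+(v+.5)/6.5-.5)
def T(p,m): 
    c,q=np.cos(p[2]),np.sin(p[2]); return [p[0]+c*m[0]-q*m[1],p[1]+q*m[0]+c*m[1],m[2]]
LP=[((-.099,.07,.008),L(42,533)),((-.099,-.07,.008),L(372,560)),((.117,-.07,.008),L(420,70))]
LC=[((-.082,1,.058),L(60,492)),((-.082,-1,.058),L(327,512))]
def res(p):
    o=[proj(s,T(p,m))-uv for m,uv in LP]
    o+=[proj(s,T(p,(m[0],m[1]*p[3],m[2])))-uv for m,uv in LC]
    return np.concatenate(o)
f=least_squares(res,[.54,.15,0,.055]);pl=f.x
print("logger",pl[:2].round(4),np.degrees(pl[2]).round(2),"halfw",pl[3].round(4),f.fun.round(2))
CP=[((.040,.0295,.004),C(597,28)),((.040,-.0295,.004),C(745,70)),((-.040,-.033,.004),C(695,278)),((-.040,.033,.004),C(527,232))]
g=least_squares(lambda p:np.concatenate([proj(s,T(p,m))-uv for m,uv in CP]),[.5,-.16,0]);pc=g.x
print("cover",pc[:2].round(4),np.degrees(pc[2]).round(2),g.fun.round(2))
np.save("pl.npy",pl);np.save("pc.npy",pc)
def draw(img,s,x0,y0,k,polys):
    for p,pts in polys:
        q=np.array([(proj(s,T(p,m))-(x0,y0)+.5)*k-.5 for m in pts]).round().astype(int)
        cv2.polylines(img,[q],True,(0,255,0),1,cv2.LINE_AA)
def box(a,b,h,z): return[(a,h,z),(a,-h,z),(b,-h,z),(b,h,z)]
pol=[(pl,box(-.099,.117,.07,.008)),(pl,box(-.082,.1,.061,.058)),(pl,box(-.082,.04,.0435,.048)),(pl,box(-.041,-.039,.012,.053)),(pl,box(-.026,.04,.029,.058)),
 (pc,box(-.04,.04,.033,.004)),(pc,box(-.005,.005,.02,.024)),(pc,box(-.005,.005,.02,.01))]
out=[]
for q,x0,y0,w,h,k in((s,205,215,200,105,4),(s2,262,198,120,130,4)):
    im=cv2.resize(q["color"][y0:y0+h,x0:x0+w,::-1],None,fx=k,fy=k,interpolation=cv2.INTER_CUBIC)
    im=np.clip(im*1.6,0,255).astype(np.uint8);draw(im,q,x0,y0,k,pol);out.append(im)
cv2.imwrite("pics/ovt.png",out[0]);cv2.imwrite("pics/ovs.png",out[1])
E
python3 fit.py
```

```text
logger [0.5386 0.1515] -9.86 halfw 0.0546 [ 0.26  0.43 -0.06  0.41  0.2  -0.63 -0.17 -0.28 -0.2   0.03]
cover [ 0.5065 -0.1611] -22.07 [-0.52 -0.11  0.06  0.34  0.53  0.32 -0.07 -0.55]
```

View pics/ovt.png

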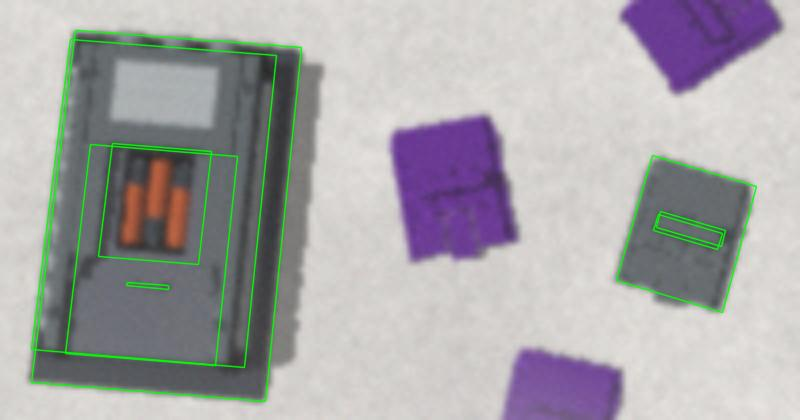

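View pics/ovs.png

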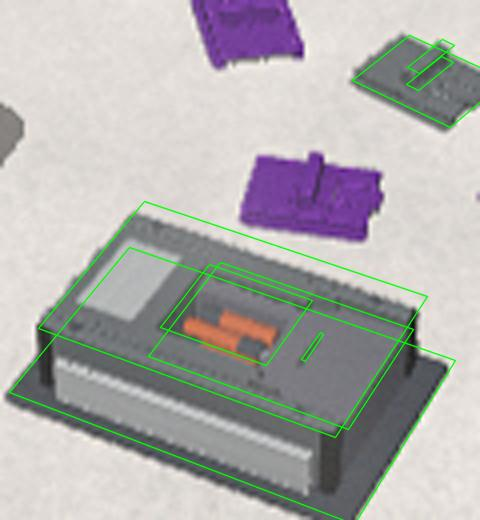

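The overlay fits the plate and cover well (cover ridge within about 1 px). The logger's yaw looks slightly uncertain at the ledge mark, near (147,286) in the top crop. I'll make one contrast-boosted close-up of the channel from both cameras.

```bash
python3 - <<'E'
from h import *
out=[]
for c,x0,y0,w,h,k,lo,hi in(("top",208,216,74,98,6,30,125),("side",265,250,112,82,4,30,150)):
    a=np.mean([snap(c)["color"].astype(float) for _ in range(6)],0); np.save(c+".npy",a)
    im=a[y0:y0+h,x0:x0+w,::-1].astype(np.float32)
    im=cv2.resize(im,None,fx=k,fy=k,interpolation=cv2.INTER_CUBIC)
    im=np.clip((im-lo)*255/(hi-lo),0,255).astype(np.uint8)
    out.append(im)
o=np.zeros((588,800,3),np.uint8);o[:,:444]=out[0];o[:328,450:798]=out[1][:,60:408]
cv2.imwrite("pics/close.png",o)
g=np.load("top.npy").astype(np.uint8); g=cv2.cvtColor(g,cv2.COLOR_RGB2GRAY)[210:320,200:295]
g=cv2.resize(g,None,fx=4,fy=4,interpolation=cv2.INTER_CUBIC); g=cv2.convertScaleAbs(g,alpha=2)
for l in cv2.createLineSegmentDetector().detect(g)[0][:,0]:
    n=np.hypot(l[2]-l[0],l[3]-l[1])
    if n>70:
        s=(np.array([200,210,200,210])+(l+.5)/4-.5); print(s.round(1),round(n/4,1),round(np.degrees(np.arctan2(l[2]-l[0],-(l[3]-l[1])))%180,1))
E
```

```text
[257.8 224.3 278.7 227. ] 21.1 97.6
[269.9 314.8 212.  310. ] 58.1 94.8
[285.  230.9 282.8 255.3] 24.5 5.2
[215.7 275.5 220.9 235.6] 40.2 7.4
[278.4 235.7 271.3 304.1] 68.7 5.9
[232.7 244.4 257.3 246.6] 24.8 95.0
[258.5 231.4 234.1 229.4] 24.5 94.6
[262.  295.7 268.2 237. ] 59.0 6.0
[270.4 236.  263.6 300.4] 64.8 6.0
[228.2 277.9 231.6 251. ] 27.1 7.1
```

View pics/close.png

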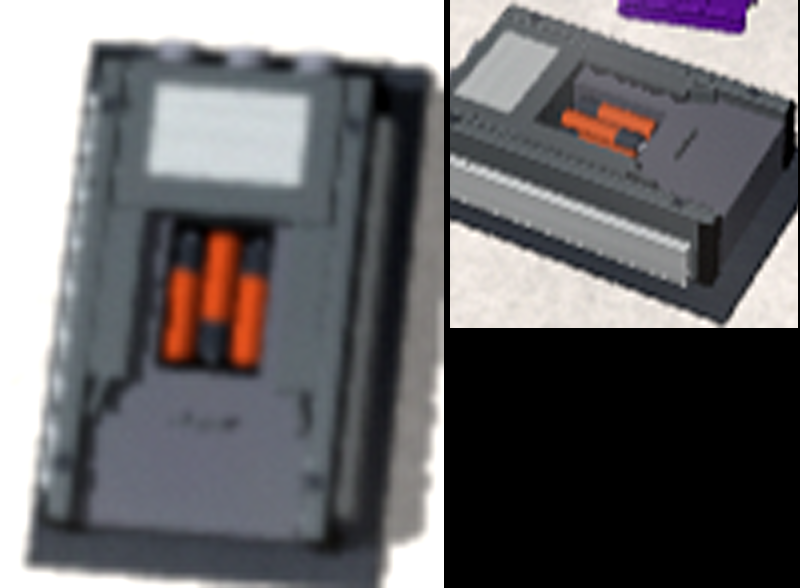

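```bash
python3 - <<'E'
from h import *
from fit import T
s=snap("top");s2=snap("side");pl=np.load("pl.npy")
def show(p,t):
    print(t)
    for n,m in dict(ledge=(-.04,0,.053),lipL0=(-.026,.029,.058),lipL1=(.04,.029,.058),lipR0=(-.026,-.029,.058),lipR1=(.04,-.029,.058),rearL=(-.082,.0435,.048),rearR=(-.082,-.0435,.048)).items():
        a=proj(s,T(p,m)); b=proj(s2,T(p,m)); print(n,((a-[208,216]+.5)*6-.5).round(0),((b-[265,250]+.5)*4-.5+[390,0]).round(0))
    for a,b in(((-.08,.04,.058),(.1,.04,.058)),((-.05,-.05,.058),(-.05,.05,.058)),((-.099,-.07,.008),(-.099,.07,.008))):
        d=proj(s,T(p,b))-proj(s,T(p,a)); print(np.degrees(np.arctan2(d[0],-d[1]))%180)
show(pl,"fit"); q=pl.copy();q[2]+=np.radians(1);show(q,"+1deg")
E
```

```text
logger [0.5386 0.1515] -9.86 halfw 0.0546 [ 0.26  0.43 -0.06  0.41  0.2  -0.63 -0.17 -0.28 -0.2   0.03]
cover [ 0.5065 -0.1611] -22.07 [-0.52 -0.11  0.06  0.34  0.53  0.32 -0.07 -0.55]
fit
ledge [203. 422.] [690. 138.]
lipL0 [130. 378.] [644. 157.]
lipL1 [150. 209.] [538. 119.]
lipR0 [280. 390.] [690.  92.]
lipR1 [298. 221.] [587.  56.]
rearL [ 80. 524.] [726. 221.]
rearR [305. 542.] [791. 121.]
6.914399411801902
94.62824635599186
94.67561734692711
+1deg
ledge [205. 422.] [691. 138.]
lipL0 [131. 380.] [646. 156.]
lipL1 [148. 211.] [538. 120.]
lipR0 [281. 389.] [690.  91.]
lipR1 [297. 220.] [585.  57.]
rearL [ 83. 526.] [728. 219.]
rearR [309. 540.] [791. 119.]
5.914634285434915
93.62087215358004
93.65871202295895
```

The predicted ledge, lips, stop wall and rear edge match the picture to within about 0.5 px, so I'll use logger (0.5386, 0.1515) with yaw −9.6°. I'll pinch the ridge across its length, which centres the cover sideways and keeps clear of the tongue.

```bash
sed -i '/^s=snap/,$!b' fit.py; cat >> h.py <<'E'
YL=np.radians(-9.6); HL=np.array([.5386,.1515]); XL=np.array([np.cos(YL),np.sin(YL)]); NL=np.array([-XL[1],XL[0]])
def at(x,z,y=0.): p=HL+XL*x+NL*y; return [p[0],p[1],z]
def inl(p): d=np.array(p)[:2]-HL; return (1000*np.array([d@XL,d@NL,p[2]])).round(1)
def st():
    s=r.state(); print("t",round(s["t"],2),"log",inl(s["ee_pos"]),"F",s["contact_force"].round(1),"w",round(s["grip_width"],3),"gf",round(s["grasp_force"],1),"q6",s["q"][5].round(0)); return s
E
python3 - <<'E'
from h import *
for y in(0,180):
    a=r.solve_ik([.5065,-.1611,.12],[180,0,-22+y]); b=r.solve_ik(at(-.071,.06),[180,0,-9.6+y]); print(y,a,b)
r.reach([.5065,-.1611,.10],[180,0,-22.0]); r.move_linear([.5065,-.1611,.009],speed=.06,threshold=8)
st(); s=snap("side","g1.png"); s=r.grasp(30); st()
im=snap("side")["color"][170:260,320:420,::-1]; cv2.imwrite("pics/g1c.png",cv2.resize(im,None,fx=5,fy=5,interpolation=cv2.INTER_CUBIC))
E
```

```text
0 [-2.13117427e+01 -4.98438915e+00  9.20000070e+01 -2.54444375e-14
  9.29843822e+01  9.06882573e+01] [ 1.52886547e+01 -8.94051511e+00  1.01792946e+02 -2.54444375e-14
  8.71475695e+01  1.14888655e+02]
180 [-21.3117427   -4.98438915  92.00000696   0.          92.9843822
 -89.3117427 ] [ 15.28865469  -8.94051511 101.79294556   0.          87.14756954
 -65.11134531]
t 6.43 log [  20.8 -313.6    9.5] F [ 0.5 -0.6  0.2] w 1.003 gf 0.0 q6 91.0
t 6.97 log [  20.7 -313.6    9.3] F [0.6 0.  0.8] w 0.452 gf 30.7 q6 91.0
```

View pics/g1c.png

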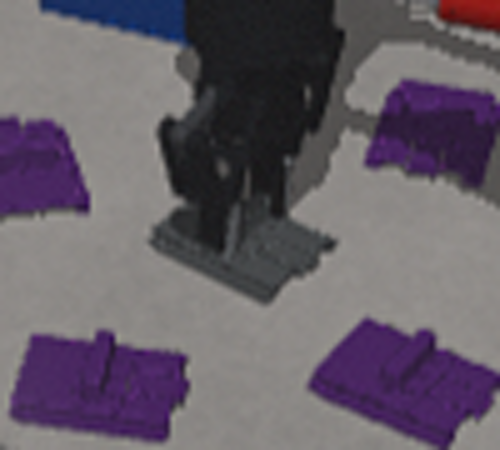

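The grey cover's ridge (around (235,225) in the crop) is between the fingers and the width of 38 mm fits. I'll lift it and carry it to above the channel's open end, then check.

```bash
python3 - <<'E'
from h import *
r.grasp(80); st()
r.move_linear([.5065,-.1611,.16],speed=.12); st()
r.reach(at(-.071,.16),[180,0,-9.6]); r.move_linear(at(-.071,.075),speed=.1); st()
t=snap("top"); s=snap("side")
a=cv2.resize(t["color"][225:325,200:290,::-1],None,fx=4.4,fy=4.4,interpolation=cv2.INTER_CUBIC)
b=cv2.resize(s["color"][215:325,265:365,::-1],None,fx=4,fy=4,interpolation=cv2.INTER_CUBIC)
o=np.zeros((440,800,3),np.uint8);o[:,:a.shape[1]]=a[:440];o[:,400:]=b
cv2.imwrite("pics/p1.png",np.clip(o*1.6,0,255).astype(np.uint8))
E
```

```text
t 7.24 log [  20.9 -313.7    9.6] F [-0.2 -0.5  4.3] w 0.437 gf 80.5 q6 91.0
t 8.65 log [  20.1 -313.5  158.8] F [-0.2 -0.5 -1.7] w 0.436 gf 80.1 q6 91.0
t 10.89 log [-70.5   0.2  75.9] F [ 0.5  0.3 -0.6] w 0.435 gf 80.2 q6 115.0
```

View pics/p1.png

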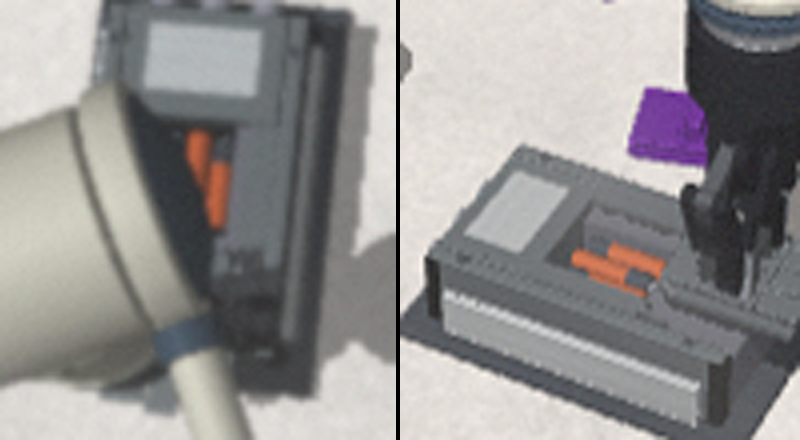

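The cover is held flat, front first (front corner near (665,290) in the side crop), just behind the mouth. I'll lower it gently.

```bash
python3 - <<'E'
from h import *
s=snap("side"); p=proj(s,at(-.031,.0705,.0295)); print("front corner pred crop",(p-[265,215])*4+[400,0])
print(r.move_linear(at(-.071,.055),speed=.02,threshold=4)); st()
E
```

```text
front corner pred crop [661.44893511 282.06826527]
True
t 11.85 log [-71.1  -0.1  57.6] F [ 0.3 -0.2  4.9] w 0.441 gf 80.6 q6 115.0
```

It landed at the expected floor height (57.6 mm against 57.3 predicted). Now I'll slide into the mouth.

```bash
python3 - <<'E'
from h import *
for x in(-.06,-.05,-.04,-.03):
    h=r.move_linear(at(x,.0578),speed=.02,threshold=8); s=st(); print(h, "along",s["contact_force"][:2]@XL,"across",s["contact_force"][:2]@NL,s["torque"].round(2))
    if h: break
E
```

```text
t 12.59 log [-59.8   0.   57.7] F [1.  1.1 1.6] w 0.438 gf 80.4 q6 114.0
False along 0.7514218002569871 across 1.2630136118632969 [ 0.23 -0.18  0.01]
t 13.24 log [-49.8   0.3  57.7] F [ 0.6  4.1 -0.3] w 0.442 gf 80.3 q6 114.0
False along -0.07151937278314634 across 4.193938104397165 [ 0.82 -0.16  0.11]
t 13.89 log [-40.2   0.3  57.7] F [0.4 4.5 0.7] w 0.435 gf 80.3 q6 113.0
False along -0.3720553994204578 across 4.510415520392731 [ 0.94 -0.04  0.08]
t 14.54 log [-30.1   0.2  57.7] F [1.4 5.7 0.3] w 0.437 gf 80.3 q6 113.0
False along 0.398232537388656 across 5.823484300603832 [ 0.97 -0.04  0.01]
```

It has entered. The right-hand wall is pressing slightly (about 5 N toward +y), so I'll shift the line 1.5 mm that way and continue.

```bash
python3 - <<'E'
from h import *
for x in(-.022,-.014):
    h=r.move_linear(at(x,.0578,.0015),speed=.015,threshold=10); s=st(); print(h, "along",s["contact_force"][:2]@XL,"across",s["contact_force"][:2]@NL)
E
```

```text
t 15.23 log [-21.8   1.1  57.7] F [ 0.4  0.3 -0.7] w 0.435 gf 80.4 q6 113.0
False along 0.3088340335036912 across 0.33303610284454016
t 15.92 log [-14.    1.5  57.7] F [ 0.5 -0.  -1. ] w 0.438 gf 80.3 q6 113.0
False along 0.49083430933408906 across 0.07031000543953435
```

Free sliding now. Next come the click and the stop, in small steps with a log of the force along the rails.

```bash
python3 - <<'E'
from h import *
x=-.013
while x<.008:
    h=r.move_linear(at(x,.0578,.0015),speed=.012,threshold=22); s=r.state(); f=s["contact_force"]
    print(round(x*1000,1),inl(s["ee_pos"]),"along",round(f[:2]@XL,1),"z",f[2].round(1),h)
    if h or f[:2]@XL<-25: break
    x+=.001
st()
E
```

```text
-13.0 [-13.    1.5  57.8] along 0.3 z -1.4 False
-12.0 [-12.    1.5  57.8] along 0.2 z -1.0 False
-11.0 [-11.    1.5  57.8] along -0.7 z -1.4 False
-10.0 [-10.    1.5  57.8] along -0.5 z -1.3 False
-9.0 [-9.   1.5 57.9] along -0.6 z -0.4 False
-8.0 [-8.2  1.6 58. ] along -2.5 z 1.6 False
-7.0 [-7.1  1.6 58.1] along -4.3 z 4.0 False
-6.0 [-6.1  1.7 58.3] along -5.8 z 4.9 False
-5.0 [-5.2  1.7 58.4] along -4.3 z 6.2 False
-4.0 [-4.2  1.7 58.5] along -6.3 z 5.6 False
-3.0 [-3.5  1.8 58.5] along -7.2 z 7.7 False
-2.0 [-1.4  1.8 58.6] along -2.3 z 4.4 False
-1.0 [-0.4  1.4 57.7] along 0.9 z 1.1 False
0.0 [ 0.3  1.4 57.7] along 0.8 z 0.5 False
1.0 [ 0.3  1.4 57.7] along -4.9 z 3.8 False
2.0 [ 0.4  1.4 57.6] along -9.6 z 4.6 False
3.0 [ 0.4  1.4 57.6] along -13.9 z 7.8 False
4.0 [ 0.4  1.4 57.6] along -17.8 z 10.4 False
5.0 [ 0.4  1.4 57.6] along -22.0 z 11.8 False
6.0 [ 0.5  1.4 57.6] along -26.2 z 14.5 False
t 20.92 log [ 0.5  1.4 57.6] F [-26.4   1.2  14.5] w 0.436 gf 81.9 q6 112.0
```

It clicked (the force dropped between −3 and −1 mm) and then met the stop solidly. I'll unload, release, retreat and look.

```bash
python3 - <<'E'
from h import *
r.move_linear(at(.0008,.0578,.0014),speed=.02); st()
r.gripper_open(); st()
p=r.state()["ee_pos"]; r.move_linear([p[0],p[1],.18],speed=.1); 
r.reach([.40,-.12,.25],[180,0,-9.6]); st()
t=snap("top"); s=snap("side")
print(find("side",s,"cover_mid")); 
a=cv2.resize(t["color"][218:318,205:290,::-1],None,fx=4.4,fy=4.4,interpolation=cv2.INTER_CUBIC)
b=cv2.resize(s["color"][235:335,260:380,::-1],None,fx=3.5,fy=3.5,interpolation=cv2.INTER_CUBIC)
o=np.zeros((440,800,3),np.uint8);o[:,:a.shape[1]]=a[:440];o[:350,380:]=b
cv2.imwrite("pics/end.png",np.clip(o*1.6,0,255).astype(np.uint8))
E
```

```text
t 21.32 log [ 0.4  1.5 57.7] F [-5.7  1.1  3.5] w 0.44 gf 80.6 q6 112.0
t 21.86 log [ 1.   1.4 57.8] F [-0.2  0.5  0.5] w 0.998 gf 0.0 q6 112.0
t 24.43 log [ -91.1 -290.3  249.5] F [-0.8  0.4 -0.4] w 1.0 gf 0.0 q6 78.0
[('cover_mid', 0.88, [0.4285, -0.2895, 0.0041], [406.0, 196.0]), ('cover_mid', 0.85, [0.6445, -0.1726, 0.0092], [321.0, 205.0]), ('cover_mid', 0.67, [0.5489, -0.0079, 0.0112], [338.0, 248.0]), ('cover_mid', 0.62, [0.4031, -0.0627, 0.0073], [400.0, 247.0]), ('cover_mid', 0.61, [0.5335, 0.1605, 0.0582], [325.0, 280.0])]
```

View pics/end.png

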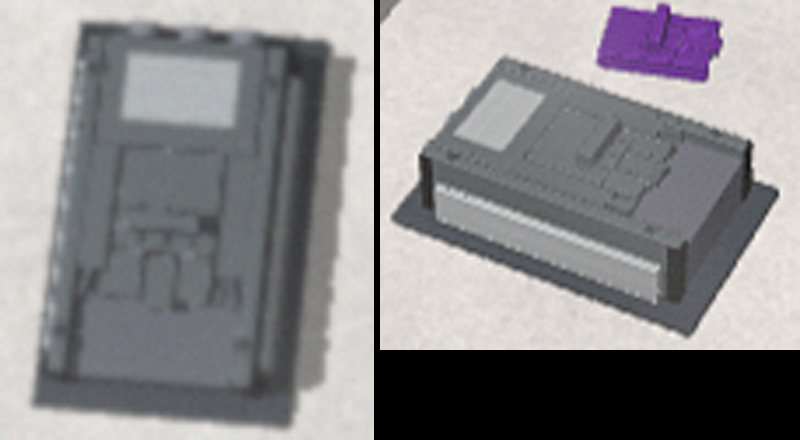

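The cover sits flush in the channel with its front against the stop (top crop (170,148)) and its tab flat at the rear (180,300). The gripper is clear, so I'm handing in.

```bash
python3 -c "
from h import *
print(r.finish_job())"
```

```text
the job is handed in; nothing more can be done
None
```

The grey cover is clicked in and against the stop, pushed with about 26 N at most; the gripper is clear, nothing else was touched, and I handed the job in about 24.5 s into the 58 s limit (no verdict was returned).

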